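# Slide a wet-ink puck past the spring flap

### The arm

A 7-joint arm with a two-finger parallel gripper is mounted at the origin on the work surface. World frame = base frame: x ahead of the robot, y to its left, z up, the work surface at z = 0. Lengths are in mm, angles in rad, forces in N, time in s.
With the tool pointing down it reaches from about 400 to 875 mm from the base axis. Payload 4.4 kg.
Tool frame: the origin (TCP) lies on the centre line of the jaws, within the pads' length; the fingertips stand 25 mm ahead of it and the grasp point (between the pads) lies 6 mm ahead of it (ctrl.finger_overhang is the distance from the TCP to the fingertips, in mm); z points along the fingers, y is the line along which they close (so a half turn about z gives the same grasp; the last joint's range is limited). The gripper opens to 85 mm and grips with 20 to 120 N. Pads are 22 mm wide; open, the fingers measure 114 mm over their backs; the gripper's body (76 mm by 85 mm) begins 54 mm behind the grasp point. The pads swing forward as they close: fully open they stand 13 mm farther back than shut.
Start: joints at [-1.386, 0.628, 0.038, 1.517, -0.027, 0.996, -0.02], TCP at [161.291, 629.685, 227.313] pointing down, gripper open.
Joint ranges: [-3.06, 3.06], [-0.37, 2.12], [-1.25, 1.32], [0.18, 2.47], [-1.1, 4.24], [0.23, 1.98], [-2.94, 2.94]. Speed limits (rad/s): [2.57, 2.57, 3.14, 3.14, 3.14, 3.14, 3.14].

### API

Orientations are given as [roll, pitch, yaw] about the fixed x, y, z axes, in that order (R = Rz(yaw) Ry(pitch) Rx(roll)).
In Python, from cell import ctrl gives the robot as it stands. The module is installed in compiled form; this text tells all that it offers.
- The arm moves only by the tool play_rows, never from a script. Its argument "targets" is a list of rows, each a list of 5 numbers: the closure, from 0 (fully open) to 1 (shut), then the shift along the tool's x, y, z in cm, then the turn about the tool's z in degrees. In form: [[gripper, dx, dy, dz, spin], ...]. A call has 1 to 10 rows; each row is the pose to reach, as a shift and turn from the pose commanded when the call began, along the tool's axes at that moment; what a row does not reach only later rows make up. A row lasts 1/10 s, in which the tool goes at most 50 mm and 8.59 degrees, less where a joint would pass 70% of its speed; a pose out of reach is approached as far as the arm can. A call with a gripper value outside its range is refused whole. The fingers move at their own pace and stop on an object; the grip force is fixed at half the most. Time passes only in rows, so rows that repeat a pose let the fingers close. It gives the time, the measured TCP pose, the force, the opening and the grip force at its end, in the units of the state.
- ctrl.read_state(): the state, without advancing time (a new reading comes with each control period).
- ctrl.get_image(name): name is "side" or "top"; returns (picture, depth): 400x640x3 uint8, red, green, blue; 400x640 float32, mm along the optical axis (not along the pixel's ray), 0 where there is no reading.
- ctrl.calibration(name): a dict with "vfov" (degrees; the focal length in pixels is half the picture's height over the tangent of half this angle, whatever the lens; pixels are square), "cx", "cy" (the principal point, pixels), "k1" (the pictures are not rectified: a ray, as slopes to the right and down, at radius r is drawn at 1 + k1 r^2 times it, then the intrinsics apply), "extrinsics" (4x4, takes a point from camera to world coordinates). Camera axes: x right, y down, z forward; pixel columns grow to the right and rows downward; lengths in mm; the calibration is good to about 2 mm. A picture is of the moment at which its call begins. calibration takes no time and is no camera call.
- ctrl.finish_job(): hands the job in; it is judged then, once.
Trained networks look in the newest picture that a camera, given by its name, has taken for a name from the list of things; names that differ only in an ending like _2 or _b are one class to them, and where a whole thing is asked for, a point or a joint stands for the part that bears it (a point fixed in the world has none). Each returns a list of dicts, best first, with "confidence" (0 to 1); they miss things now and then, are a little off and sometimes report something else, mostly with a low value. They report only what shows in the picture. A call takes as long as a camera call. They do not tell look-alikes from the thing itself.
- ctrl.search_frame(camera, name): "bbox" ([left, top, right, bottom] in pixels, round what is visible of it).
- ctrl.trace(camera, name): "pixels" (400x640 bool, what is visible of it) and "bbox" ([left, top, right, bottom] in pixels, round what is visible of it).
The state is a dict: "clock": time; "qpos": joint angles; "qd": joint speeds; "tau": joint torques, N m; "eef_pos": TCP position; "tool_rot": TCP orientation; "force": force on the tool from outside, world axes, zero at the start; "torque": the same for the moment, N m; "width": finger opening in mm; "gripper_force": force on a finger pad.
Only numpy, scipy, OpenCV 4.12 (cv2) and the standard library are available. Lean on these libraries where they do the work, as an engineer would, in place of code of your own. Each camera call takes 0.05 s, during which the arm holds its last target. There are 200 camera calls.

### The job

The puck with the orange ring, waiting in front of the drying pen, has just been signed and its ink is wet: without gripping or lifting it, hold the pen's self-closing yellow flap open with one finger and push the puck through the gateway with the other, far enough in that the flap swings fully shut behind it. The flap must never touch the puck, not even while it closes. Leave everything else where it is, the two dry pucks in the pen and the markers and souvenirs around it included.

Things in the scene. Friction and masses are not known exactly. Their poses are not given: they have to be found in the camera images.
- pen: Fixed drying pen, open on top: grey board 8 mm thick, blue walls to 44 mm above the table. Origin: on the table under the middle of the gateway, in the plane of the shut flap; +x points into the pen (away from the robot, within 20 degrees), +y left, +z up. In this frame, mm: board x -160 to 200, y -63 to 133; gateway x = 0, y -55 to 55; back wall inner face x = 192, left wall y = 125.
- right_wall (a point): Point on the inner face of the pen's long right wall, level with the gateway, at (0, -55, 26) mm in the pen's frame. This wall runs straight along the pen's x from x = -160 to 200 mm, 44 mm high: a guide for the puck. Before the gateway the board is open to the front and to the left.
- front_wall (a point): Middle of the top of the pen's front wall, at (0, 94, 44) mm in the pen's frame: 8 mm thick, y 59 to 129 mm. A steel post of radius 6 mm, 48 mm high, stands at its right end, at (0, 59) mm.
- flap (a joint): Yellow upright flap, 5 mm thick, 34 mm high (11 to 45 mm above the table), filling the gateway, on a vertical hinge at (0, 55) mm in the pen's frame, reaching 104 mm from it. 0 rad = shut, along the pen's y; grows as the flap swings into the pen (free edge to +x), limit 1.75; never opens outwards. A spring always shuts it: about 0.02 N m at 0, 0.09 N m at 1.4 rad.
- flap_edge (a point): Top of the flap's free edge, 104 mm from the hinge axis, 45 mm above the table.
- puck: The wet puck, the one with the orange ring on top: black disc, 52 mm in diameter, 24 mm high, about 70 g, of smooth hard plastic that slides easily (friction about 0.25 on board, walls and fingers), lying flat on the board in front of the gateway. Origin: centre of its underside.
- dry_puck_a: Black puck with a white ring, the same size, in the left rear part of the pen. Origin: centre of its underside. Leave alone.
- dry_puck_b: Black puck with a white ring, the same size, in the middle of the pen's rear. Origin: centre of its underside. Leave alone.
- marker_blue: Blue-capped marker pen, 130 mm long along its x, 15 mm thick, lying on the board in front of the pen's front wall, at the left. Origin: 57 mm from the end of its barrel, on its underside. Leave alone.
- marker_black: Black-capped marker pen, the same size, on the table at the left. Origin as for the blue one. Leave alone.
- baseball: Baseball (74 mm) fixed on a black 80 mm square stand, 97 mm high in all, at the left. Origin: centre of its underside. Leave alone.
- helmet: Souvenir football helmet, black, 128 mm across, 112 mm high, face bars 90 mm out along its x, at the right. Origin: centre of its underside. Leave alone.
- cup: Paper cup, 76 mm across, 95 mm high, at the left. Origin: centre of its underside. Leave alone.
- reel: Steel key reel, a 40 mm disc 14 mm high, at the right. Origin: centre of its underside. Leave alone.
Mind the look-alikes: they are no part of the job. What is shaped like the puck but purple is not meant.

How it is judged:
By the outcome, as a careful person would: the job done as asked, in the order asked, and still so for the second after the job is handed in, with the robot touching nothing.
It also fails if it takes over 66 s, if anything falls off the work surface, if the arm or the gripper's body presses on something with over 40 N, if the wrist force passes 120 N, or if a joint passes its speed limit or range.

## Working session

There is one attempt and no reset: what is moved stays moved. The work goes in short steps, Python scripts to look and compute and a tool call to move; the robot and the scene stay as the last step left them, time stands still between calls to the robot, and variables do not carry over. Pictures are saved under pics/ and viewed, at most 10 in all, crops included, and the job is handed in when it is done.

Besides the shell and the picture viewer there is one more tool, called by a JSON object that holds its "api" and its "payload". play_rows: Moves the arm, as the interface text tells. Its arguments: {"type":"object","properties":{"targets":{"type":"array"}},"required":["targets"]}

```bash
mkdir -p pics; cat > h.py <<'E'
import numpy as np, cv2
from cell import ctrl
def px2w(name,d,uv,z=None):
    c=ctrl.calibration(name); f=200/np.tan(np.radians(c['vfov']/2)); E=np.array(c['extrinsics'])
    K=np.array([[f,0,c['cx']],[0,f,c['cy']],[0,0,1.]])
    uv=np.asarray(uv,float).reshape(-1,2)
    n=cv2.undistortPoints(uv[:,None],K,np.array([c['k1'],0,0,0.]))[:,0]
    r=np.c_[n,np.ones(len(n))]
    if z is None:
        t=d[uv[:,1].astype(int),uv[:,0].astype(int)]
    else:
        t=(z-E[2,3])/(r@E[:3,:3].T)[:,2]
    return (r*np.asarray(t)[:,None])@E[:3,:3].T+E[:3,3]
E
python3 - <<'E'
from h import *
for n in ['top','side']:
    p,d=ctrl.get_image(n); cv2.imwrite(f'pics/{n}0.png',p[:,:,::-1]); np.savez(f'{n}0.npz',p=p,d=d)
    for t in ['puck','flap','pen','marker_blue']:
        for r in ctrl.trace(n,t)[:5]:
            v,u=np.nonzero(r['pixels']&(d>0)); w=px2w(n,d,np.c_[u,v])
            print(n,t,round(r['confidence'],2),np.round(r['bbox']),np.round(np.median(w,0)),np.round(w.min(0)),np.round(w.max(0)))
s=ctrl.read_state();print(s['clock'],s['eef_pos'],s['tool_rot'],s['width'])
E
```

```text
top puck 0.71 [311. 256. 329. 277.] [363.   6.  24.] [340. -20.   1.] [389.  30.  31.]
top puck 0.56 [307. 198. 326. 222.] [504.  25.  32.] [478.   1.   6.] [532.  50.  38.]
top flap 0.4 [304. 179. 342. 184.] [584.   2.  42.] [579. -43.   7.] [590.  51.  51.]
top pen 0.62 [269.  99. 356. 246.] [611.  29.   9.] [420. -80.  -3.] [804. 143.  52.]
top marker_blue 0.69 [275. 186. 280. 235.] [508. 120.  21.] [446. 113.   8.] [568. 129.  29.]
side puck 0.66 [368. 209. 383. 227.] [366.  16.  21.] [340. -39.  -6.] [396.  38.  26.]
side puck 0.63 [321. 200. 334. 220.] [504.  38.  29.] [481.   5.   5.] [531.  56.  35.]
side flap 0.55 [301. 182. 316. 206.] [586.   7.  33.] [580. -40.  10.] [591.  57.  46.]
side pen 0.82 [237. 159. 365. 249.] [598.  33.   7.] [ 422. -117.   -6.] [809. 151.  48.]
side marker_blue 0.41 [255. 177. 274. 191.] [743.  18.  29.] [721. -38.   3.] [776.  39.  34.]
0.5 [161.28038539 629.64379723 227.27309789] [-3.14151168e+00 -5.25664581e-05  2.89075890e+00] 85.15696113694032
```

View pics/top0.png

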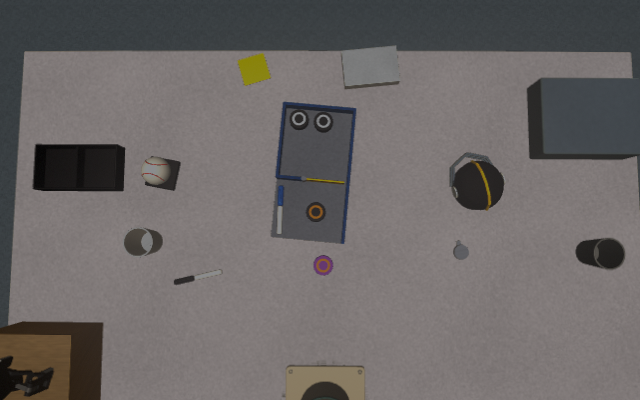

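View pics/side0.png

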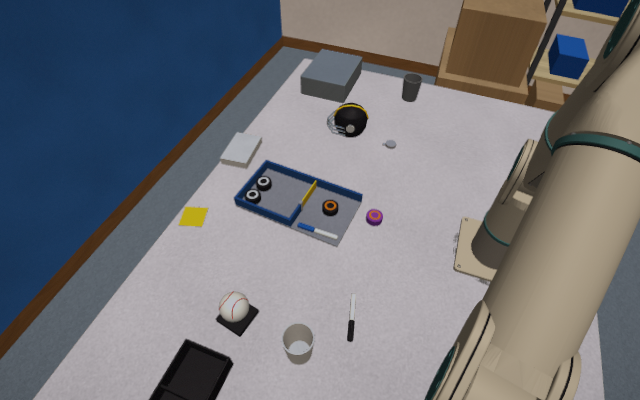

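```bash
cat >> h.py <<'E'
def w2px(name,W):
    c=ctrl.calibration(name); f=200/np.tan(np.radians(c['vfov']/2)); E=np.linalg.inv(np.array(c['extrinsics']))
    K=np.array([[f,0,c['cx']],[0,f,c['cy']],[0,0,1.]])
    return cv2.projectPoints(np.asarray(W,float),cv2.Rodrigues(E[:3,:3])[0],E[:3,3],K,np.array([c['k1'],0,0,0.]))[0][:,0]
def pen2w(P,q):
    P=np.asarray(P,float); c,s=np.cos(q[2]),np.sin(q[2])
    return np.c_[q[0]+c*P[:,0]-s*P[:,1],q[1]+s*P[:,0]+c*P[:,1],P[:,2]]
def w2pen(W,q):
    W=np.asarray(W,float).reshape(-1,W.shape[-1]); c,s=np.cos(q[2]),np.sin(q[2]); d=W[:,:2]-np.array(q[:2])
    return np.c_[c*d[:,0]+s*d[:,1],-s*d[:,0]+c*d[:,1]]
E
cat > fit.py <<'E'
from h import *
from scipy.optimize import minimize
walls=[(-4,4,59,129),(192,200,-63,133),(-4,200,125,133),(-160,200,-63,-55)]
def box(a,b,c,d,z0,z1): return [(x,y,z) for x in(a,b) for y in(c,d) for z in(z0,z1)]
def render(n,q,S=4):
    m=np.zeros((400*S,640*S),np.uint8)
    for w in walls:
        p=(w2px(n,pen2w(box(*w,8,44),q))+.5)*S
        cv2.fillConvexPoly(m,cv2.convexHull(np.round(p).astype(np.int32)),255)
    return cv2.resize(m,(640,400),interpolation=cv2.INTER_AREA)/255.
def blue(p,n):
    p=p.astype(float); r,g,b=p[...,0],p[...,1],p[...,2]
    m=np.clip((b-r)/45-.2,0,1); k=np.zeros_like(m)
    if n=='top': k[90:260,262:362]=1; k[180:245,262:286]=0
    else: k[150:255,225:372]=1; k[215:245,290:345]=0
    return m*k
if __name__=='__main__':
    res={}
    for ns in (['top'],['side'],['top','side']):
        B={n:blue(np.load(n+'0.npz')['p'],n) for n in ns}
        f=lambda v:sum(((render(n,(v[0],v[1],v[2]/200))-B[n])**2).sum()/B[n].sum() for n in ns)
        best=min((minimize(f,[584+a,2,y],method='Nelder-Mead',options=dict(initial_simplex=[[584+a,2,y],[592+a,2,y],[584+a,10,y],[584+a,2,y+12]],xatol=.05,fatol=1e-5)) for a in(-3,4) for y in(-10,-25)),key=lambda r:r.fun)
        q=best.x*[1,1,1/200]; print(ns,np.round(q,3),round(best.fun,3))
    print('overhang',ctrl.finger_overhang)
    for n in('top','side'):
        z=np.load(n+'0.npz');p=z['p'].astype(float)
        r,g,b=p[...,0],p[...,1],p[...,2]
        m=(r>b*2)&(r>90)&(g<.75*r)
        u0=dict(top=(316,211),side=(330,207))[n]
        v,u=np.nonzero(m); k=(abs(u-u0[0])<14)&(abs(v-u0[1])<14)
        W=px2w(n,z['d'],np.c_[u,v][k].mean(0),32); print(n,'puck',k.sum(),np.round(W,1),np.round(w2pen(W,q),1))
        m=(p.min(2)>110); us=dict(top=[(299,119),(323,122)],side=[(252,196),(264,183)])[n]
        v,u=np.nonzero(m)
        for u0 in us:
            k=(abs(u-u0[0])<11)&(abs(v-u0[1])<11)
            print(n,'dry',k.sum(),np.round(w2pen(px2w(n,z['d'],np.c_[u,v][k].mean(0),32),q),1))
    z=np.load('top0.npz')['p'][90:260,255:370,::-1].copy()
    for w in walls+[(-2.5,2.5,-49,55)]:
        pass
    z=cv2.resize(z,None,fx=3,fy=3,interpolation=cv2.INTER_CUBIC)
    for a,b,c,d in walls+[(-2.5,2.5,-49,55)]:
        pp=(w2px('top',pen2w([(a,c,44),(b,c,44),(b,d,44),(a,d,44)],q))+.5-[255,90])*3
        cv2.polylines(z,[np.round(pp).astype(np.int32)],True,(0,255,0),1)
    cv2.imwrite('pics/fit.png',z)
    s=np.load('side0.npz')['p'][150:260,225:385,::-1]
    cv2.imwrite('pics/sidecrop.png',cv2.resize(s,None,fx=4,fy=4,interpolation=cv2.INTER_CUBIC))
E
python3 fit.py
```

```text
['top'] [ 5.85725e+02 -2.14100e+00 -9.20000e-02] 1.168
['side'] [ 5.87102e+02  2.16700e+00 -1.02000e-01] 0.206Traceback (most recent call last):
  File "fit.py", line 22, in <module>
    best=min((minimize(f,[584+a,2,y],method='Nelder-Mead',options=dict(initial_simplex=[[584+a,2,y],[592+a,2,y],[584+a,10,y],[584+a,2,y+12]],xatol=.05,fatol=1e-5)) for a in(-3,4) for y in(-10,-25)),key=lambda r:r.fun)
  File "fit.py", line 22, in <genexpr>
    best=min((minimize(f,[584+a,2,y],method='Nelder-Mead',options=dict(initial_simplex=[[584+a,2,y],[592+a,2,y],[584+a,10,y],[584+a,2,y+12]],xatol=.05,fatol=1e-5)) for a in(-3,4) for y in(-10,-25)),key=lambda r:r.fun)
              ~~~~~~~~^^^^^^^^^^^^^^^^^^^^^^^^^^^^^^^^^^^^^^^^^^^^^^^^^^^^^^^^^^^^^^^^^^^^^^^^^^^^^^^^^^^^^^^^^^^^^^^^^^^^^^^^^^^^^^^^^^^^^^^^^^^^^^^^^^^^^^^^^^^^^
    res = _minimize_neldermead(fun, x0, args, callback, bounds=bounds,
                               **options)
    fxr = func(xr)
    fx = function(np.copy(x), *(wrapper_args + args))
  File "fit.py", line 21, in <lambda>
    f=lambda v:sum(((render(n,(v[0],v[1],v[2]/200))-B[n])**2).sum()/B[n].sum() for n in ns)
               ~~~^^^^^^^^^^^^^^^^^^^^^^^^^^^^^^^^^^^^^^^^^^^^^^^^^^^^^^^^^^^^^^^^^^^^^^^^^
  File "fit.py", line 21, in <genexpr>
    f=lambda v:sum(((render(n,(v[0],v[1],v[2]/200))-B[n])**2).sum()/B[n].sum() for n in ns)
                     ~~~~~~^^^^^^^^^^^^^^^^^^^^^^^^
  File "fit.py", line 8, in render
    p=(w2px(n,pen2w(box(*w,8,44),q))+.5)*S
       ~~~~^^^^^^^^^^^^^^^^^^^^^^^^^
  File "h.py", line 15, in w2px
    c=ctrl.calibration(name); f=200/np.tan(np.radians(c['vfov']/2)); E=np.linalg.inv(np.array(c['extrinsics']))
ValueError: time passes only in moves, steps and waits
```

```bash
python3 - <<'E'
s=open('h.py').read().replace("from cell import ctrl","from cell import ctrl\nimport functools\ncal=functools.lru_cache(None)(lambda n: ctrl.calibration(n))").replace("c=ctrl.calibration(name)","c=cal(name)")
open('h.py','w').write(s)
s=open('fit.py').read().replace("m=np.clip((b-r)/45-.2,0,1)","m=np.clip((b-r)/(r+g+b+15)*4-.25,0,1)")
open('fit.py','w').write(s)
E
python3 fit.py
```

```text
['top'] [ 5.84877e+02 -1.58500e+00 -9.00000e-02] 1.336
['side'] [ 5.86671e+02  3.29000e-01 -9.20000e-02] 0.238
['top', 'side'] [ 5.87269e+02 -8.58000e-01 -8.70000e-02] 1.624
overhang 25.0
top puck 88 [[502.5  23.8  32. ]] [[-86.6  17.1]]
top dry 55 [[156.9  85.1]]
top dry 63 [[157.5  20. ]]
side puck 62 [[504.8  27.8  32. ]] [[-84.7  21.4]]
side dry 90 [[148.8  90.7]]
side dry 182 [[141.4  26.7]]
```

View pics/fit.png

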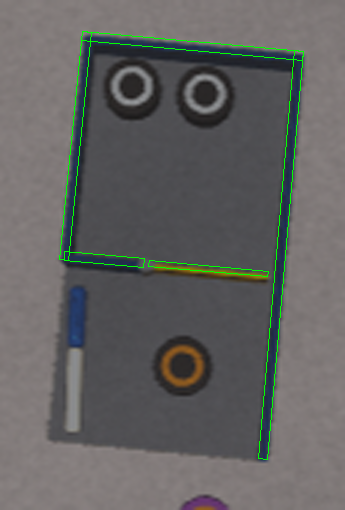

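```bash
cat >> h.py <<'E'
PEN=(585.5,-1.,-.09)
def goto(x,y,phi,z,s=None):
    "row shift (cm, deg) to TCP pen x,y, tool-y angle phi deg in pen, TCP z"
    s=s or ctrl.read_state(); p=np.array(s['eef_pos']); a=s['tool_rot'][2]
    w=pen2w([(x,y,z)],PEN)[0]-p
    X=np.array([np.cos(a),np.sin(a)]); Y=np.array([np.sin(a),-np.cos(a)])
    sp=np.degrees(a-np.pi/2)-(phi+np.degrees(PEN[2])); sp=(sp+180)%360-180
    return np.round([w[:2]@X/10,w[:2]@Y/10,-w[2]/10,sp],2)
def where():
    s=ctrl.read_state(); q=w2pen(np.array(s['eef_pos'])[None],PEN)[0]
    print('t',round(s['clock'],2),'pen',np.round(q,1),'phi',round(np.degrees(s['tool_rot'][2]-np.pi/2-PEN[2]),1),'z',round(s['eef_pos'][2],1),'F',np.round(s['force'],1),'w',round(s['width'],1),'tilt',np.round(s['tool_rot'][:2],3),'q',np.round(s['qpos'],2))
E
python3 -c "
from h import *
where(); print(goto(-84,70,0,150))"
```

```text
t 0.5 pen [-479.2  590. ] phi 80.8 z 227.3 F [0.6 0.6 0.6] w 85.2 tilt [-3.142 -0.   ] q [-1.39  0.63  0.04  1.52 -0.03  1.   -0.02]
[-47.34 -45.     7.73  80.78]
```

{"api": "play_rows", "payload": {"targets": [[1,-47.3,-45,7,80.8],[1,-47.3,-45,7,80.8],[1,-47.3,-45,7,80.8],[1,-47.3,-45,7,80.8],[1,-47.3,-45,7,80.8],[1,-47.3,-45,7,80.8],[1,-47.3,-45,7,80.8],[1,-47.3,-45,7,80.8],[1,-47.3,-45,7,80.8],[1,-47.3,-45,7,80.8]]}}

```text
clock: 1.5
eef_pos: [426.1, 206.9, 174.1]
tool_rot: [3.141, -0.001, 1.477]
force: [0.6, 0.3, -0.7]
width: 0.5
gripper_force: 0.0
```

```bash
python3 -c "
from h import *
where(); print(goto(-84,70,0,150))"
```

```text
t 1.5 pen [-177.4  192.7] phi -0.2 z 174.1 F [ 0.6  0.3 -0.7] w 0.5 tilt [ 3.141e+00 -1.000e-03] q [-0.79  0.49  0.4   2.06 -0.31  0.65 -0.28]
[-12.24   9.39   2.41  -0.23]
```

{"api": "play_rows", "payload": {"targets": [[1,-12.0,9.2,2.4,0],[1,-12.0,9.2,2.4,0],[1,-12.0,9.2,2.4,0],[1,-12.0,9.2,2.4,0],[1,-12.0,9.2,2.4,0],[1,-12.0,9.2,2.4,0]]}}

```text
clock: 2.1
eef_pos: [505.3, 81.9, 150.0]
tool_rot: [-3.141, -0.001, 1.482]
force: [-0.4, 0.2, -0.2]
width: 0.1
gripper_force: 0.0
```

```bash
python3 -c "
from h import *
where(); print(goto(-84,70,0,45))
for n in ['top','side']:
    p,d=ctrl.get_image(n)
    cv2.imwrite(f'pics/a_{n}.png',cv2.resize(p[150:260,250:400,::-1] if n=='side' else p[150:270,240:400,::-1],None,fx=4,fy=4))
"
```

```text
t 2.1 pen [-87.3  75.3] phi 0.1 z 150.0 F [-0.4  0.2 -0.2] w 0.1 tilt [-3.141e+00 -1.000e-03] q [-0.45  0.57  0.35  1.98 -0.32  0.64  0.02]
[-0.53  0.33 10.5   0.06]
```

View pics/a_side.png

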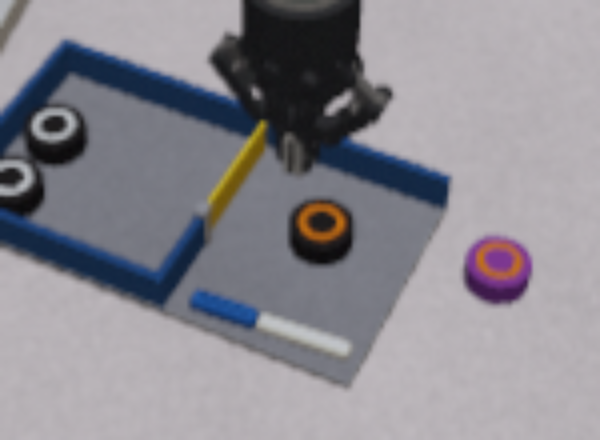

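{"api": "play_rows", "payload": {"targets": [[1,-0.2,0.3,5,0],[1,-0.2,0.3,8,0],[1,-0.2,0.3,10.0,0],[1,-0.2,0.3,10.9,0],[1,-0.2,0.3,10.9,0]]}}

```text
clock: 2.7
eef_pos: [507.9, 79.4, 40.3]
tool_rot: [-3.14, 0.0, 1.482]
force: [0.2, -0.1, 0.9]
width: -0.0
gripper_force: 0.0
```

```bash
python3 -c "
from h import *
where(); print(goto(-84,8,0,41))
"
```

```text
t 2.7 pen [-84.5  73.1] phi 0.1 z 40.3 F [ 0.2 -0.1  0.9] w -0.0 tilt [-3.14  0.  ] q [-0.36  0.75  0.23  2.04 -0.42  0.4   0.11]
[-6.51  0.04 -0.07  0.1 ]
```

{"api": "play_rows", "payload": {"targets": [[1,-1,0,0,0],[1,-1.7,0,0,0],[1,-2.4,0,0,0],[1,-3.1,0,0,0],[1,-3.8,0,0,0],[1,-4.4,0,0,0],[1,-5.0,0,0,0],[1,-5.6,0,0,0],[1,-6.0,0,0,0],[1,-6.2,0,0,0]]}}

```text
clock: 3.7
eef_pos: [503.1, 16.0, 41.0]
tool_rot: [-3.141, 0.0, 1.48]
force: [0.2, -0.6, -0.4]
width: -0.5
gripper_force: 0.0
```

```bash
cat > look.py <<'E'
from h import *
def rings(n='top'):
    p,d=ctrl.get_image(n); q=p.astype(float); r,g,b=q[...,0],q[...,1],q[...,2]
    m=((r>b*2)&(r>90)&(g<.75*r)).astype(np.uint8)
    # exclude purple look-alike: keep only points on the board
    v,u=np.nonzero(m); W=px2w(n,d,np.c_[u,v],32.); L=w2pen(W,PEN)
    k=(L[:,0]>-140)&(L[:,0]<195)&(L[:,1]>-63)&(L[:,1]<120)
    if k.any(): print(n,'orange',k.sum(),np.round(L[k].mean(0),1),np.round((L[k].min(0)+L[k].max(0))/2,1))
    return p,d
E
python3 -c "
from look import *
where()
for n in ['top','side']: 
    p,d=rings(n); cv2.imwrite(f'pics/b_{n}.png',cv2.resize(p[150:260,250:400,::-1] if n=='side' else p[90:260,255:370,::-1],None,fx=3,fy=3))
where()
"
```

```text
t 3.7 pen [-83.6   9.5] phi -0.0 z 41.0 F [ 0.2 -0.6 -0.4] w -0.5 tilt [-3.141  0.   ] q [-0.22  0.74  0.21  2.07 -0.39  0.37  0.21]
top orange 5 [ -1.8 -13.9] [ -1.8 -16.1]
side orange 55 [-82.8  24.1] [-82.6  22.5]
t 3.8 pen [-83.6   9.8] phi -0.0 z 41.0 F [ 0.1 -0.6 -0. ] w -0.2 tilt [-3.141  0.   ] q [-0.22  0.74  0.21  2.07 -0.39  0.37  0.21]
```

View pics/b_side.png

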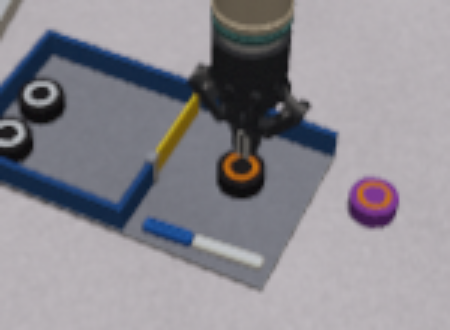

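```bash
python3 -c "
from h import *
s=ctrl.read_state(); e=np.array(s['eef_pos'])
for dz in (0,-12,-25): print(dz,w2px('side',[e+[0,0,dz]]),w2px('top',[e+[0,0,dz]]))
print('puck centre px',w2px('side',pen2w([(-84,19,32),(-84,-29,32)],PEN)))
p,d=ctrl.get_image('side')
us=[(330,200),(331,198),(330,202),(331,204),(329,206),(334,206),(330,208),(330,195),(330,210)]
for u,w in zip(us,px2w('side',d,us)): print(u,p[u[1],u[0]],np.round(w),np.round(w2pen(w[None],PEN)))
cv2.imwrite('pics/c_side.png',cv2.resize(p[170:230,300:370,::-1],None,fx=8,fy=8,interpolation=cv2.INTER_CUBIC))
"
```

```text
0 [[331.9271505  200.69455479]] [[318.24595881 211.22337072]]
-12 [[331.80946052 203.1734419 ]] [[318.30358115 211.45113211]]
-25 [[331.68393674 205.81650045]] [[318.36475197 211.69291912]]
puck centre px [[330.73050252 204.60145987]
 [337.03879556 194.33146579]]
(330, 200) [52 51 50] [506.  27.  55.] [[-82.  21.]]
(331, 198) [84 83 80] [503.  29.  67.] [[-85.  22.]]
(330, 202) [48 40 36] [505.  30.  49.] [[-83.  24.]]
(331, 204) [30 28 29] [504.  22.  30.] [[-83.  15.]]
(329, 206) [29 27 29] [507.  31.  29.] [[-81.  25.]]
(334, 206) [181 104  20] [493.  24.  29.] [[-95.  17.]]
(330, 208) [148  81  21] [501.  39.  32.] [[-88.  32.]]
(330, 195) [59 57 55] [507.  27.  78.] [[-81.  21.]]
(330, 210) [94 54 26] [499.  46.  30.] [[-91.  39.]]
```

View pics/c_side.png

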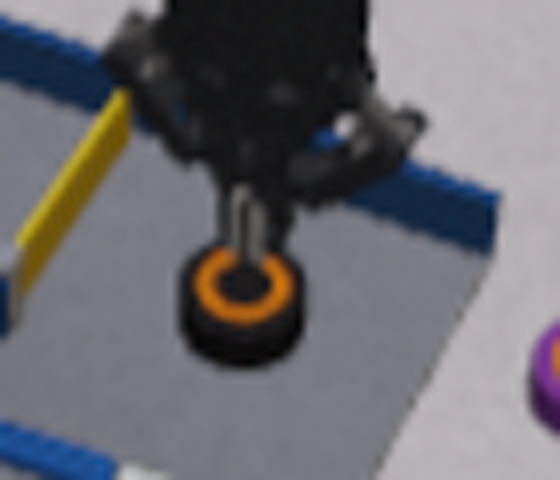

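```bash
python3 -c "
from h import *
for z in (160,150,137,125): print(z,w2px('side',[(505.3,81.9,z)]))
p,d=ctrl.get_image('side')
print(ctrl.finger_overhang)
for v in range(190,212):
    w=px2w('side',d,[(331,v)])[0]; print(v,p[v,331],np.round(w),np.round(w2pen(w[None],PEN)[0]))
"
```

```text
160 [[324.58631748 189.31249138]]
150 [[324.52852172 191.71739875]]
137 [[324.4546104  194.79296249]]
125 [[324.38758295 197.58215595]]
25.0
190 [27 28 30] [501.  39. 115.] [-88.  32.]
191 [23 24 25] [507.  17.  86.] [-80.  11.]
192 [23 22 26] [503.  31.  97.] [-85.  24.]
193 [29 28 28] [503.  29.  90.] [-85.  22.]
194 [53 52 51] [502.  31.  89.] [-86.  25.]
195 [76 74 72] [502.  31.  84.] [-86.  24.]
196 [85 83 81] [503.  29.  77.] [-85.  22.]
197 [84 81 79] [502.  31.  75.] [-86.  24.]
198 [85 83 80] [502.  29.  68.] [-85.  23.]
199 [85 82 80] [502.  29.  63.] [-85.  22.]
200 [85 82 80] [503.  28.  57.] [-85.  21.]
201 [85 83 80] [501.  32.  58.] [-87.  25.]
202 [71 69 67] [502.  29.  49.] [-86.  22.]
203 [38 35 36] [505.  18.  31.] [-82.  12.]
204 [29 26 28] [504.  21.  30.] [-83.  15.]
205 [30 29 30] [502.  26.  31.] [-85.  19.]
206 [31 28 30] [501.  30.  31.] [-87.  23.]
207 [52 37 28] [499.  35.  33.] [-89.  28.]
208 [151  84  22] [498.  39.  33.] [-91.  32.]
209 [166  94  21] [497.  41.  31.] [-92.  34.]
210 [83 47 25] [496.  43.  28.] [-93.  35.]
211 [31 29 30] [494.  51.  34.] [-96.  43.]
```

{"api": "play_rows", "payload": {"targets": [[1,2,0,-1,0],[1,5,0,-1,0],[1,6.4,0,-1,0],[1,6.4,0,1,0],[1,6.4,0,2.0,0],[1,6.4,0,2.4,0],[1,6.4,0,2.4,0]]}}

```text
clock: 4.6
eef_pos: [508.4, 79.4, 16.4]
tool_rot: [-3.14, 0.001, 1.479]
force: [-0.9, -0.5, -0.1]
width: -0.0
gripper_force: 0.0
```

```bash
python3 -c "
from h import *
where()
p,d=ctrl.get_image('side')
e=np.array(ctrl.read_state()['eef_pos']); print(w2px('side',[e,e-[0,0,25]]))
u=int(round(w2px('side',[e])[0,0]))
for v in range(196,216):
    w=px2w('side',d,[(u,v)])[0]; print(v,p[v,u],np.round(w))
"
```

```text
t 4.6 pen [-84.   73.1] phi -0.1 z 16.4 F [-0.9 -0.5 -0.1] w -0.0 tilt [-3.14e+00  1.00e-03] q [-0.34  0.8   0.2   2.04 -0.43  0.35  0.12]
[[323.0491716  219.82298508]
 [322.94443143 224.72196185]]
196 [22 23 24] [497. 117. 172.]
197 [22 21 23] [497. 117. 168.]
198 [22 22 24] [497. 116. 163.]
199 [22 22 23] [497. 117. 160.]
200 [22 23 25] [496. 119. 158.]
201 [25 24 25] [497. 117. 152.]
202 [27 26 28] [505.  94. 119.]
203 [27 27 29] [503. 100. 122.]
204 [23 23 25] [502. 101. 119.]
205 [21 20 23] [501. 104. 118.]
206 [23 21 24] [503.  98. 107.]
207 [22 22 25] [503.  99. 103.]
208 [26 25 26] [503.  99.  99.]
209 [19 20 23] [502. 100.  95.]
210 [23 22 24] [502. 100.  92.]
211 [23 23 25] [502.  99.  86.]
212 [23 22 26] [504.  95.  75.]
213 [25 26 27] [503.  96.  72.]
214 [37 35 36] [503.  96.  68.]
215 [62 61 60] [503.  96.  63.]
```

```bash
python3 -c "
from h import *
p,d=ctrl.get_image('side')
for u in (322,323,324):
  for v in range(216,230):
    w=px2w('side',d,[(u,v)])[0]; print(u,v,p[v,u],np.round(w))
print(px2w('side',d,[(310,225),(335,225),(345,215),(310,232)]).round())
"
```

```text
322 216 [86 84 81] [508.  92.  51.]
322 217 [87 84 81] [507.  94.  49.]
322 218 [85 83 80] [507.  93.  43.]
322 219 [86 84 80] [507.  93.  38.]
322 220 [85 83 79] [507.  93.  33.]
322 221 [91 89 88] [507.  95.  30.]
322 222 [109 110 116] [507.  95.  25.]
322 223 [123 125 134] [510.  86.   8.]
322 224 [123 124 133] [509.  87.   5.]
322 225 [121 123 132] [508.  91.   5.]
322 226 [121 122 131] [506.  95.   6.]
322 227 [121 122 131] [505.  98.   5.]
322 228 [120 121 130] [504. 100.   3.]
322 229 [121 122 131] [502. 105.   5.]
323 216 [89 87 84] [505.  91.  51.]
323 217 [84 81 79] [505.  92.  48.]
323 218 [77 75 73] [505.  91.  42.]
323 219 [77 76 73] [505.  92.  38.]
323 220 [82 80 78] [505.  90.  30.]
323 221 [93 91 90] [505.  91.  26.]
323 222 [110 110 116] [505.  91.  22.]
323 223 [122 123 133] [507.  85.   8.]
323 224 [122 123 133] [507.  85.   4.]
323 225 [121 123 131] [505.  89.   4.]
323 226 [119 121 130] [504.  92.   3.]
323 227 [120 121 130] [503.  96.   4.]
323 228 [120 121 130] [501. 101.   5.]
323 229 [119 120 129] [499. 105.   6.]
324 216 [45 44 43] [502.  90.  52.]
324 217 [42 41 41] [502.  90.  46.]
324 218 [43 41 43] [501.  92.  44.]
324 219 [43 42 43] [502.  90.  37.]
324 220 [49 48 49] [502.  89.  31.]
324 221 [ 94  94 101] [502.  90.  27.]
324 222 [122 122 132] [505.  80.   8.]
324 223 [123 124 133] [504.  83.   8.]
324 224 [121 122 131] [503.  86.   6.]
324 225 [120 121 131] [502.  89.   6.]
324 226 [120 121 130] [501.  92.   5.]
324 227 [120 121 130] [499.  96.   5.]
324 228 [120 121 130] [497. 102.   8.]
324 229 [119 120 129] [497. 102.   3.]
[[542. 104.   5.]
 [470.  77.   6.]
 [454.  28.   5.]
 [532. 129.   6.]]
```

{"api": "play_rows", "payload": {"targets": [[1,0,0,0.5,0],[1,0,0,0.9,0],[1,0,0,0.9,0]]}}

```text
clock: 5.0
eef_pos: [508.7, 80.2, 7.6]
tool_rot: [-3.141, 0.0, 1.48]
force: [-0.5, -0.7, 0.3]
width: 0.0
gripper_force: 0.0
```

```bash
python3 -c "
from h import *
where()
p,d=ctrl.get_image('side')
for u in (322,323):
  for v in range(219,229):
    w=px2w('side',d,[(u,v)])[0]; print(u,v,p[v,u],np.round(w))
print(goto(-84,73,0,0))
"
```

```text
t 5.0 pen [-83.8  73.9] phi -0.0 z 7.6 F [-0.5 -0.7  0.3] w 0.0 tilt [-3.141  0.   ] q [-0.34  0.81  0.19  2.04 -0.44  0.33  0.13]
322 219 [85 83 80] [507.  95.  41.]
322 220 [85 83 81] [507.  93.  33.]
322 221 [85 83 80] [508.  91.  26.]
322 222 [86 83 80] [508.  89.  18.]
322 223 [91 91 90] [507.  92.  17.]
322 224 [110 111 117] [507.  93.  14.]
322 225 [121 123 132] [507.  93.   8.]
322 226 [121 122 131] [506.  95.   6.]
322 227 [120 121 130] [506.  96.   3.]
322 228 [120 121 130] [504. 101.   4.]
323 219 [77 75 74] [505.  91.  36.]
323 220 [77 75 73] [505.  91.  31.]
323 221 [78 76 74] [504.  93.  30.]
323 222 [83 81 79] [504.  94.  26.]
323 223 [93 91 91] [504.  94.  20.]
323 224 [110 110 115] [504.  92.  14.]
323 225 [120 122 131] [505.  89.   5.]
323 226 [120 121 130] [503.  94.   6.]
323 227 [120 122 131] [502.  97.   6.]
323 228 [120 122 131] [501. 101.   6.]
[-0.1  -0.03  0.78 -0.02]
```

{"api": "play_rows", "payload": {"targets": [[1,-1,0,0,0],[1,-1.6,0,0,0],[1,-2.2,0,0,0],[1,-2.8,0,0,0],[1,-3.4,0,0,0],[1,-4.0,0,0,0],[1,-4.6,0,0,0],[1,-5.2,0,0,0],[1,-5.8,0,0,0],[1,-6.2,0,0,0]]}}

```text
clock: 6.05
eef_pos: [503.3, 17.8, 8.0]
tool_rot: [-3.142, 0.0, 1.48]
force: [0.3, 0.2, -0.8]
width: -0.4
gripper_force: 0.3
```

```bash
python3 -c "
from look import *
where();rings('side')
"
```

```text
t 6.05 pen [-83.6  11.3] phi -0.0 z 8.0 F [ 0.3  0.2 -0.8] w -0.4 tilt [-3.142  0.   ] q [-0.2   0.8   0.16  2.07 -0.41  0.3   0.22]
side orange 4 [-94.3 -33.3] [-94.3 -33.3]
```

{"api": "play_rows", "payload": {"targets": [[1,-0.2,0,0,0],[1,-0.4,0,0,0],[1,-0.4,0,0,0]]}}

```text
clock: 6.4
eef_pos: [503.1, 15.7, 8.0]
tool_rot: [-3.141, -0.001, 1.482]
force: [1.3, 3.4, 0.9]
width: 0.0
gripper_force: 1.7
```

```bash
python3 -c "
from look import *
where()
"
```

```text
t 6.4 pen [-83.6   9.3] phi 0.1 z 8.0 F [1.3 3.4 0.9] w 0.0 tilt [-3.141e+00 -1.000e-03] q [-0.19  0.8   0.16  2.08 -0.41  0.3   0.23]
```

```bash
cat > sim.py <<'E'
import numpy as np
from scipy.optimize import brentq
K=np.array([# Px,Py,phi,opening
[-128,-18,28,85],[-61,-18,28,85],[-25,-18,30,80],[10,-18,40,70],[45,-19,55,58],[70,-20,66,50],[80,-20,68,48.]])
def box(c,ph):
    u=np.array([np.cos(ph),np.sin(ph)]);v=np.array([-u[1],u[0]])
    return np.array([c+a*7.25*u+b*11*v for a,b in((1,1),(1,-1),(-1,-1),(-1,1))])
def segd(p,a,b):
    t=np.clip(((p-a)@(b-a))/((b-a)@(b-a)),0,1);return np.linalg.norm(p-a-t*(b-a))
H=np.array([0,55.])
def state(k):
    ph=np.radians(k[2]);u=np.array([np.cos(ph),np.sin(ph)]);P=k[:2];F=P+(k[3]+14.5)*u
    B=box(F,ph);PB=box(P,ph)
    edges=[(B[i],B[(i+1)%4]) for i in range(4)]
    pts=np.vstack([a+np.linspace(0,1,60)[:,None]*(b-a) for a,b in edges])
    r=pts-H;rr=np.hypot(*r.T);a=np.arctan2(r[:,0],-r[:,1])+np.arcsin(np.clip(2.5/rr,0,1))
    k_=rr<104; th=max(0,a[k_].max()) if k_.any() else 0
    d=lambda x:min(segd(np.array([x,-29.]),PB[i],PB[(i+1)%4]) for i in range(4))-26
    xp=brentq(d,P[0]+5,P[0]+80) 
    c=min(max(0,1e9),1e9)
    tip=H+104*np.array([np.sin(th),-np.cos(th)])
    clr=segd(np.array([xp,-29.]),H,tip)-28.5
    fp=min(segd(np.array([xp,-29.]),*e) for e in edges)-26
    pf=min(segd(q,H,tip) for q in PB)-2.5
    return th,xp,clr,fp,pf,F,(P+F)/2
if __name__=='__main__':
    for i in range(len(K)-1):
        for t in np.linspace(0,1,5)[:4 if i<len(K)-2 else 5]:
            k=K[i]*(1-t)+K[i+1]*t;th,xp,c,fp,pf,F,m=state(k)
            print(np.round(k,0),'th %.2f puck %.0f clr %.0f Fpuck %.0f Pflap %.0f'%(th,xp,c,fp,pf),'F',F.round(),'tcp',m.round(1))
E
python3 sim.py
```

```text
[-128.  -18.   28.   85.] th 0.00 puck -91 clr 62 Fpuck 41 Pflap 114 F [-40.  29.] tcp [-84.1   5.4]
[-111.  -18.   28.   85.] th 0.00 puck -74 clr 46 Fpuck 41 Pflap 97 F [-23.  29.] tcp [-67.3   5.4]
[-94. -18.  28.  85.] th 0.23 puck -57 clr 46 Fpuck 41 Pflap 96 F [-7. 29.] tcp [-50.6   5.4]
[-78. -18.  28.  85.] th 0.86 puck -41 clr 62 Fpuck 41 Pflap 95 F [10. 29.] tcp [-33.8   5.4]
[-61. -18.  28.  85.] th 1.21 puck -24 clr 59 Fpuck 41 Pflap 82 F [27. 29.] tcp [-17.1   5.4]
[-52. -18.  28.  84.] th 1.29 puck -15 clr 56 Fpuck 40 Pflap 76 F [34. 29.] tcp [-8.8  5.4]
[-43. -18.  29.  82.] th 1.34 puck -6 clr 55 Fpuck 39 Pflap 71 F [42. 29.] tcp [-0.6  5.5]
[-34. -18.  30.  81.] th 1.37 puck 3 clr 53 Fpuck 38 Pflap 66 F [49. 29.] tcp [7.7 5.6]
[-25. -18.  30.  80.] th 1.40 puck 12 clr 52 Fpuck 37 Pflap 62 F [57. 29.] tcp [15.9  5.6]
[-16. -18.  32.  78.] th 1.44 puck 21 clr 52 Fpuck 36 Pflap 59 F [61. 31.] tcp [22.5  6.7]
[ -8. -18.  35.  75.] th 1.48 puck 30 clr 52 Fpuck 35 Pflap 58 F [66. 33.] tcp [29.2  7.7]
[  1. -18.  38.  72.] th 1.51 puck 39 clr 53 Fpuck 34 Pflap 57 F [70. 35.
[... 512 characters left out ...]
lr 55 Fpuck 32 Pflap 60 F [89. 40.] tcp [70.1 10.6]
[ 58. -20.  60.  54.] th 1.56 puck 94 clr 55 Fpuck 31 Pflap 60 F [91. 40.] tcp [74.4 10.3]
[ 64. -20.  63.  52.] th 1.55 puck 100 clr 54 Fpuck 31 Pflap 60 F [94. 40.] tcp [78.7  9.9]
[ 70. -20.  66.  50.] th 1.54 puck 106 clr 53 Fpuck 31 Pflap 60 F [96. 39.] tcp [83.1  9.5]
[ 72. -20.  66.  50.] th 1.54 puck 109 clr 52 Fpuck 31 Pflap 59 F [98. 39.] tcp [85.3  9.3]
[ 75. -20.  67.  49.] th 1.54 puck 111 clr 52 Fpuck 31 Pflap 59 F [100.  38.] tcp [87.4  9.2]
[ 78. -20.  68.  48.] th 1.53 puck 114 clr 52 Fpuck 31 Pflap 59 F [102.  38.] tcp [89.6  9.1]
[ 80. -20.  68.  48.] th 1.53 puck 116 clr 52 Fpuck 30 Pflap 59 F [103.  38.] tcp [91.7  9. ]
```

{"api": "play_rows", "payload": {"targets": [[1,2,0,0,0],[1,2,0,-3,0],[0,2,0,-8,0],[0,2,0,-10,0],[0,2,0,-10,0],[0,2,0,-10,0],[0,2,0,-10,0]]}}

```text
clock: 7.1
eef_pos: [503.9, 34.4, 107.0]
tool_rot: [-3.139, 0.0, 1.481]
force: [0.1, 0.0, 0.1]
width: 72.4
gripper_force: 0.0
```

```bash
python3 -c "
from look import *
where();rings('top')
p,d=rings('side');cv2.imwrite('pics/d.png',cv2.resize(p[130:260,250:410,::-1],None,fx=4,fy=4,interpolation=cv2.INTER_CUBIC));np.savez('d.npz',p=p,d=d)
e=np.array(ctrl.read_state()['eef_pos']); print(w2px('side',[e,e-[0,0,25]]))
"
```

```text
t 7.1 pen [-84.5  27.9] phi -0.0 z 107.0 F [0.1 0.  0.1] w 72.4 tilt [-3.139  0.   ] q [-0.33  0.63  0.3   2.03 -0.35  0.53  0.14]
top orange 74 [-83.3 -34. ] [-52.1 -32.2]
side orange 64 [-82.6 -25.1] [-82.7 -25.8]
[[330.33392393 190.45802862]
 [330.10442224 196.02380287]]
```

View pics/d.png

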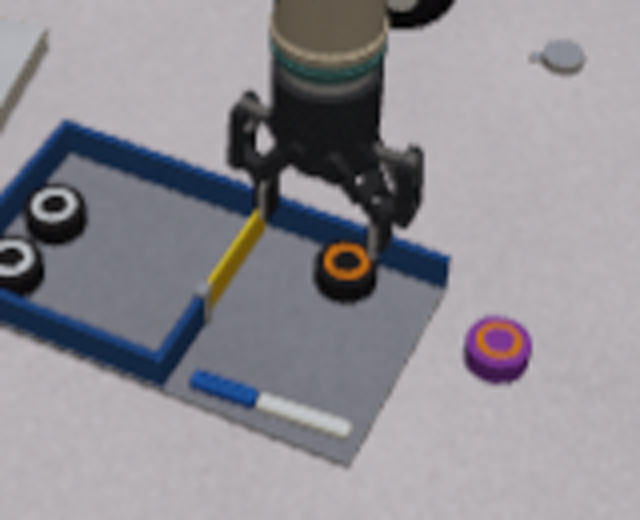

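```bash
python3 -c "
from h import *
z=np.load('d.npz');p,d=z['p'],z['d']
for us in (range(315,318),range(342,347)):
  for u in us:
    vs=np.arange(178,198); w=px2w('side',d,np.c_[np.full(20,u),vs])
    print(u,[(int(v),p[v,u].tolist()[0],w2pen(x[None],PEN)[0].round().astype(int).tolist(),int(x[2])) for v,x in zip(vs,w) if 85<x[2]<140])
where(); print(goto(-84,5.4,28,70))
"
```

```text
315 [(182, 96, [-41, 42], 136), (183, 101, [-40, 40], 129), (184, 97, [-40, 40], 125)]
316 [(182, 47, [-43, 40], 135), (183, 45, [-44, 42], 132), (184, 46, [-44, 41], 128), (185, 63, [-43, 41], 123)]
317 [(180, 18, [-44, 34], 138), (181, 17, [-43, 34], 133), (182, 19, [-44, 35], 131), (183, 19, [-43, 34], 125), (184, 18, [-43, 34], 121)]
342 [(191, 85, [-126, 40], 136), (192, 85, [-127, 41], 134), (193, 93, [-127, 42], 131), (194, 103, [-128, 42], 127)]
343 [(191, 84, [-129, 40], 139), (192, 75, [-129, 40], 134), (193, 83, [-129, 38], 128), (194, 75, [-129, 37], 122)]
344 [(190, 51, [-130, 36], 138), (191, 44, [-131, 38], 137), (192, 38, [-131, 37], 132), (193, 45, [-132, 38], 129)]
345 [(191, 23, [-134, 38], 138), (192, 23, [-135, 39], 135), (193, 23, [-135, 38], 130)]
346 [(191, 25, [-136, 34], 135), (192, 20, [-136, 32], 129)]
t 7.2 pen [-84.4  27.8] phi -0.0 z 106.8 F [-0.2  0.6 -0.4] w 84.7 tilt [-3.139e+00  1.000e-03] q [-0.33  0.63  0.3   2.03 -0.35  0.53  0.14]
[ -2.24   0.04   3.68 -28.02]
```

{"api": "play_rows", "payload": {"targets": [[0,-1,-0.2,0,-8],[0,-2.2,-0.4,0,-16],[0,-2.2,-0.4,0,-24],[0,-2.2,-0.4,0,-28],[0,-2.2,-0.4,3,-28],[0,-2.2,-0.4,6,-28],[0,-2.2,-0.4,7,-28],[0,-2.2,-0.4,7,-28]]}}

```text
clock: 8.0
eef_pos: [497.2, 12.6, 36.3]
tool_rot: [-3.137, -0.002, 1.969]
force: [-0.3, 0.2, 0.6]
width: 85.3
gripper_force: 0.0
```

```bash
python3 -c "
from look import *
where(); print(goto(-88,5.4,28,1))
rings('top'); p,d=rings('side');cv2.imwrite('pics/e.png',cv2.resize(p[150:250,270:390,::-1],None,fx=5,fy=5,interpolation=cv2.INTER_CUBIC));np.savez('e.npz',p=p,d=d)
"
```

```text
t 8.0 pen [-89.1   5.7] phi 28.0 z 36.3 F [-0.3  0.2  0.6] w 85.3 tilt [-3.137e+00 -2.000e-03] q [-0.15  0.74  0.11  2.08 -0.22  0.34  0.53]
[-0.07  0.09  3.53 -0.04]
top orange 7 [-1.8 -2.8] [-1.8 -2.8]
side orange 64 [-82.6 -25.1] [-82.7 -25.8]
```

View pics/e.png

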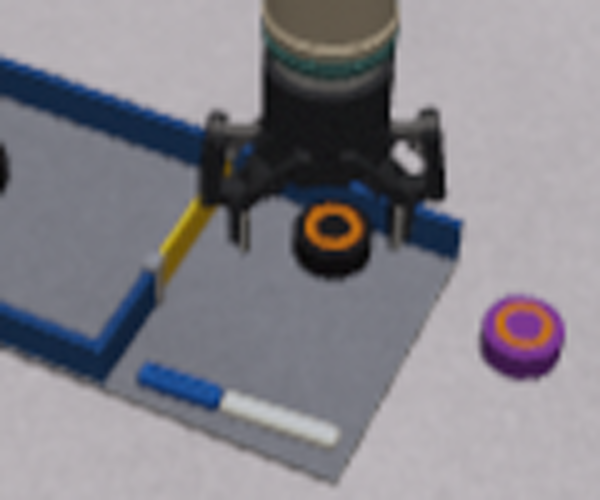

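```bash
python3 -c "
from h import *
z=np.load('e.npz');p,d=z['p'],z['d']
for u in (311,312,313,316,317,318,348,349,350,355,356,357):
    vs=np.arange(182,203); w=px2w('side',d,np.c_[np.full(21,u),vs])
    q=[(int(v),w2pen(x[None],PEN)[0].round().astype(int).tolist(),int(x[2])) for v,x in zip(vs,w) if 22<x[2]<140]
    print(u,q[-5:])
"
```

```text
311 [(187, [-31, 49], 117), (188, [-32, 51], 115), (189, [-33, 53], 113), (190, [-31, 50], 104), (191, [-33, 54], 104)]
312 [(187, [-35, 50], 120), (188, [-35, 50], 115), (189, [-35, 51], 112), (190, [-34, 49], 104), (191, [-36, 53], 105)]
313 [(187, [-38, 49], 120), (188, [-38, 49], 115), (189, [-37, 48], 110), (190, [-36, 47], 104), (191, [-35, 43], 95)]
316 [(194, [-44, 42], 84), (195, [-44, 42], 80), (196, [-42, 39], 72), (197, [-43, 41], 69), (198, [-43, 40], 63)]
317 [(194, [-45, 36], 79), (195, [-46, 39], 78), (196, [-46, 38], 73), (197, [-45, 36], 65), (198, [-46, 39], 64)]
318 [(196, [-49, 38], 74), (197, [-50, 40], 71), (198, [-49, 38], 65), (199, [-50, 41], 63), (200, [-52, 44], 62)]
348 [(195, [-130, -3], 77), (196, [-131, -2], 75), (197, [-131, -2], 70), (198, [-131, -3], 65), (199, [-132, -3], 60)]
349 [(195, [-133, -5], 77), (196, [-134, -3], 75), (197, [-133, -5], 68), (198, [-134, -4], 65), (199, [-135, -3], 61)]
350 [(194, [-134, -11], 76), (195, [-134, -10], 73), (196, [-134, -11], 67), (197, [-135, -9], 64), (198, [-135, -11], 58)]
355 [(193, [-136, -52], 41), (194, [-137, -49], 40), (195, [-137, -52], 32), (196, [-138, -48], 31), (197, [-138, -52], 23)]
356 [(193, [-139, -52], 42), (194, [-140, -53], 37), (195, [-140, -52], 33), (196, [-141, -52], 29), (197, [-141, -52], 24)]
357 [(194, [-143, -53], 39), (195, [-144, -52], 35), (196, [-145, -49], 34), (197, [-144, -52], 26), (198, [-145, -51], 22)]
```

{"api": "play_rows", "payload": {"targets": [[0,-0.1,0.1,2,0],[0,-0.1,0.1,3.4,0],[0,-0.1,0.1,3.9,0],[0,-0.1,0.1,3.9,0]]}}

```text
clock: 8.5
eef_pos: [499.8, 12.4, -1.3]
tool_rot: [-3.141, -0.0, 1.969]
force: [0.9, -0.2, -1.1]
width: 85.7
gripper_force: 0.0
```

```bash
python3 -c "
from look import *
where()
p,d=rings('side')
for u in (316,317,318,348,349,350):
    vs=np.arange(196,212); w=px2w('side',d,np.c_[np.full(16,u),vs])
    print(u,[(int(v),p[v,u,0],int(x[2])) for v,x in zip(vs,w)])
for x,z in ((-60,-3),(-40,-3),(-17,-3)): print(goto(x,5.4,28,z))
"
```

```text
t 8.5 pen [-86.6   5.6] phi 28.0 z -1.3 F [ 0.9 -0.2 -1.1] w 85.7 tilt [-3.141 -0.   ] q [-0.14  0.81  0.08  2.08 -0.24  0.26  0.55]
side orange 31 [-87.6 -16.3] [-84.8 -19.3]
316 [(196, np.uint8(40), 67), (197, np.uint8(35), 64), (198, np.uint8(30), 64), (199, np.uint8(23), 64), (200, np.uint8(22), 59), (201, np.uint8(22), 53), (202, np.uint8(24), 43), (203, np.uint8(28), 40), (204, np.uint8(39), 33), (205, np.uint8(42), 29), (206, np.uint8(77), 25), (207, np.uint8(112), 7), (208, np.uint8(122), 9), (209, np.uint8(121), 6), (210, np.uint8(122), 7), (211, np.uint8(120), 3)]
317 [(196, np.uint8(42), 63), (197, np.uint8(35), 71), (198, np.uint8(27), 66), (199, np.uint8(24), 66), (200, np.uint8(26), 61), (201, np.uint8(40), 51), (202, np.uint8(53), 45), (203, np.uint8(53), 40), (204, np.uint8(54), 37), (205, np.uint8(54), 33), (206, np.uint8(83), 26), (207, np.uint8(109), 25), (208, np.uint8(116), 21), (209, np.uint8(122), 5), (210, np.uint8(120), 8), (211, np.uint8(119), 2)]
318 [(196, np.uint8(35), 73), (197, np.uint8(27), 70), (198, np.uint8(24), 67), (199, np.uint8(22), 64), (200, n
[... 889 characters left out ...]
.uint8(49), 34), (204, np.uint8(49), 27), (205, np.uint8(64), 27), (206, np.uint8(103), 18), (207, np.uint8(121), 7), (208, np.uint8(119), 3), (209, np.uint8(121), 7), (210, np.uint8(120), 5), (211, np.uint8(120), 4)]
350 [(196, np.uint8(39), 65), (197, np.uint8(30), 66), (198, np.uint8(25), 63), (199, np.uint8(24), 58), (200, np.uint8(24), 57), (201, np.uint8(27), 44), (202, np.uint8(24), 37), (203, np.uint8(31), 33), (204, np.uint8(43), 27), (205, np.uint8(74), 24), (206, np.uint8(109), 5), (207, np.uint8(122), 6), (208, np.uint8(121), 5), (209, np.uint8(121), 6), (210, np.uint8(121), 4), (211, np.uint8(121), 6)]
[-1.25  2.31  0.22 -0.01]
[-2.19  4.07  0.22 -0.01]
[-3.27  6.1   0.22 -0.01]
```

{"api": "play_rows", "payload": {"targets": [[0,0,0,0.3,0],[0,-0.3,0.6,0.3,0],[0,-0.6,1.2,0.3,0],[0,-0.9,1.7,0.3,0],[0,-1.2,2.3,0.3,0],[0,-1.6,2.9,0.3,0],[0,-1.9,3.5,0.3,0],[0,-2.2,4.1,0.3,0]]}}

```text
clock: 9.35
eef_pos: [546.2, 8.2, -4.2]
tool_rot: [-3.14, -0.001, 1.97]
force: [-3.3, 1.1, 0.2]
width: 85.2
gripper_force: 1.3
```

```bash
python3 -c "
from look import *
where()
rings('top');p,d=rings('side'); cv2.imwrite('pics/f.png',cv2.resize(p[150:250,250:390,::-1],None,fx=5,fy=5,interpolation=cv2.INTER_CUBIC))
for x,y,f,z in ((-17,5.4,28,-4),(0,5.5,29,-4),(16,5.6,30,-3)): print(goto(x,y,f,z))
"
```

```text
t 9.35 pen [-40.    5.6] phi 28.0 z -4.2 F [-3.3  1.1  0.2] w 85.2 tilt [-3.14e+00 -1.00e-03] q [-0.14  0.85  0.11  1.96 -0.23  0.35  0.56]
side orange 28 [-47.1 -14.7] [-45.9 -15.3]
[-1.03  1.94 -0.02 -0.01]
[-1.82  3.45 -0.02 -1.01]
[-2.56  4.87 -0.12 -2.01]
```

View pics/f.png

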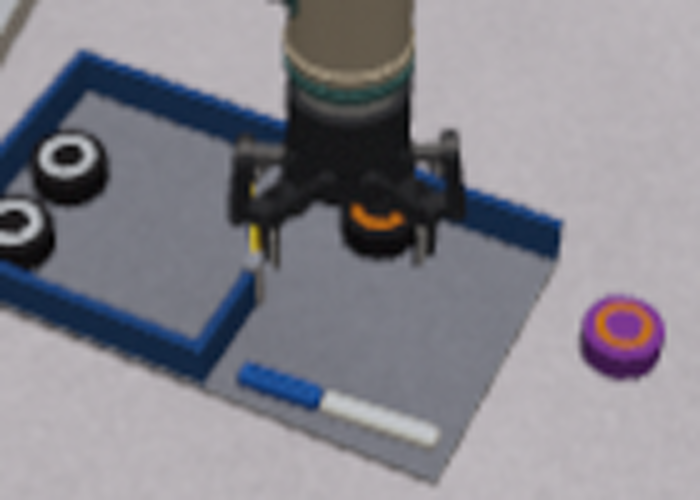

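{"api": "play_rows", "payload": {"targets": [[0,-0.3,0.6,0,0],[0,-0.6,1.2,0,0],[0,-1.0,1.9,0,0],[0.01,-1.3,2.5,0,-0.3],[0.02,-1.6,3.0,0,-0.6],[0.03,-1.9,3.6,-0.1,-1],[0.04,-2.2,4.2,-0.1,-1.5],[0.06,-2.6,4.9,-0.2,-2]]}}

```text
clock: 10.25
eef_pos: [602.4, 3.0, -2.0]
tool_rot: [3.141, 0.0, 2.005]
force: [-2.0, -1.4, -0.9]
width: 80.1
gripper_force: 0.9
```

```bash
python3 -c "
from look import *
where()
rings('top');p,d=rings('side')
for x,y,f,z in ((22.5,6.7,32,-2),(29.2,7.7,35,-2),(35.8,8.5,38,-1),(42.4,9.2,40,0),(48.2,9.9,44,0.5),(54,10.4,48,1),(59.9,10.7,51,2),(65.8,10.7,55,3)): print(goto(x,y,f,z).tolist())
"
```

```text
t 10.25 pen [16.5  5.5] phi 30.0 z -2.0 F [-2.  -1.4 -0.9] w 80.1 tilt [3.141 0.   ] q [-0.13  0.88  0.12  1.8  -0.21  0.47  0.57]
side orange 34 [ 13.9 -15.8] [ 15.1 -17. ]
[-0.09, 0.42, 0.04, -2.01]
[-0.33, 1.05, 0.04, -5.01]
[-0.6, 1.66, -0.06, -8.01]
[-0.86, 2.27, -0.16, -10.01]
[-1.09, 2.81, -0.21, -14.01]
[-1.34, 3.33, -0.26, -18.01]
[-1.61, 3.86, -0.36, -21.01]
[-1.9, 4.37, -0.46, -25.01]
```

{"api": "play_rows", "payload": {"targets": [[0.08,-0.1,0.4,0,-2],[0.12,-0.3,1.0,0,-5],[0.15,-0.6,1.6,-0.1,-8],[0.18,-0.9,2.3,-0.2,-10],[0.21,-1.1,2.8,-0.2,-14],[0.25,-1.3,3.3,-0.3,-18],[0.28,-1.6,3.9,-0.4,-21],[0.32,-1.9,4.4,-0.5,-25]]}}

```text
clock: 11.15
eef_pos: [650.1, 4.6, 3.0]
tool_rot: [3.142, -0.0, 2.444]
force: [-1.5, -0.1, -1.1]
width: 58.1
gripper_force: 0.9
```

```bash
python3 -c "
from look import *
where()
p,d=rings('top');cv2.imwrite('pics/g_t.png',cv2.resize(p[90:260,255:370,::-1],None,fx=3,fy=3,interpolation=cv2.INTER_CUBIC))
p,d=rings('side');cv2.imwrite('pics/g.png',cv2.resize(p[150:250,230:370,::-1],None,fx=5,fy=5,interpolation=cv2.INTER_CUBIC))
for x,y,f,z in ((70.1,10.6,58,3),(74.4,10.3,60,3.5),(78.7,9.9,63,4),(83.1,9.5,66,4),(85.3,9.3,66,4),(88,9.2,67,4.5),(91.7,9,68,5)): print(goto(x,y,f,z).tolist())
"
```

```text
t 11.15 pen [63.8 11.4] phi 55.2 z 3.0 F [-1.5 -0.1 -1.1] w 58.1 tilt [ 3.142 -0.   ] q [-0.07  0.91  0.03  1.66 -0.04  0.57  0.86]
side orange 27 [ 74. -20.] [ 76.3 -22.7]
[-0.45, 0.27, 0.03, -2.97]
[-0.82, 0.49, -0.02, -4.97]
[-1.2, 0.7, -0.07, -7.97]
[-1.58, 0.92, -0.07, -10.97]
[-1.77, 1.03, -0.07, -10.97]
[-2.0, 1.18, -0.12, -11.97]
[-2.31, 1.37, -0.17, -12.97]
```

View pics/g.png

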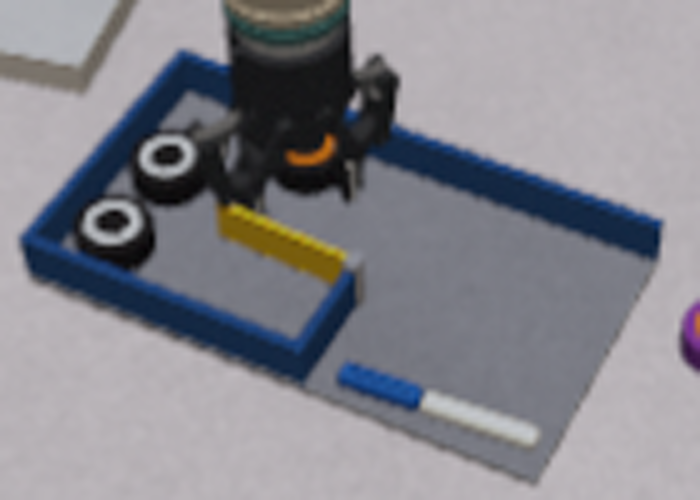

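```bash
python3 -c "
from h import *
from sim import state
s=ctrl.read_state()
for t in np.arange(1,11)/10:
    P=np.array([43.5+36.5*t,-18.5-1.5*t]);F=np.array([84.5+7.5*t,41-9*t]);v=F-P;L=np.hypot(*v);ph=np.degrees(np.arctan2(v[1],v[0]));o=L-14.5
    th,xp,c,fp,pf,_,m=state(np.array([*P,ph,o]))
    print(round(1-o/85,3),goto(*m,ph,3+3*t,s).tolist(),'th %.2f puck %.0f clr %.0f Fp %.0f'%(th,xp,c,fp))
"
```

```text
0.347 [-0.12, 0.05, -0.0, -2.0] th 1.57 puck 84 clr 55 Fp 31
0.372 [-0.33, 0.14, -0.03, -3.71] th 1.55 puck 88 clr 54 Fp 30
0.397 [-0.54, 0.22, -0.06, -5.54] th 1.54 puck 91 clr 53 Fp 30
0.421 [-0.76, 0.3, -0.09, -7.48] th 1.53 puck 95 clr 51 Fp 29
0.444 [-0.97, 0.39, -0.12, -9.54] th 1.51 puck 98 clr 50 Fp 28
0.466 [-1.18, 0.47, -0.15, -11.74] th 1.50 puck 102 clr 48 Fp 28
0.487 [-1.39, 0.55, -0.18, -14.08] th 1.48 puck 105 clr 47 Fp 28
0.507 [-1.6, 0.64, -0.21, -16.57] th 1.47 puck 109 clr 45 Fp 27
0.526 [-1.81, 0.72, -0.24, -19.2] th 1.45 puck 112 clr 44 Fp 27
0.543 [-2.02, 0.8, -0.27, -21.97] th 1.44 puck 116 clr 43 Fp 28
```

{"api": "play_rows", "payload": {"targets": [[0.35,-0.1,0,0,-2],[0.37,-0.3,0.1,0,-3.7],[0.4,-0.5,0.2,-0.1,-5.5],[0.42,-0.8,0.3,-0.1,-7.5],[0.44,-1.0,0.4,-0.1,-9.5],[0.47,-1.2,0.5,-0.2,-11.7],[0.49,-1.4,0.6,-0.2,-14],[0.51,-1.6,0.6,-0.2,-16.6],[0.53,-1.8,0.7,-0.2,-19.2],[0.54,-2.0,0.8,-0.3,-22]]}}

```text
clock: 12.25
eef_pos: [670.1, -2.8, 5.8]
tool_rot: [-3.141, -0.0, 2.828]
force: [0.1, -0.7, -0.2]
width: 39.3
gripper_force: 0.7
```

```bash
python3 -c "
from look import *
where()
p,d=rings('top')
p,d=rings('side');a=cv2.resize(p[150:240,230:340,::-1],None,fx=5,fy=5,interpolation=cv2.INTER_CUBIC);cv2.imwrite('pics/i.png',a)
"
```

```text
t 12.25 pen [84.4  5.8] phi 77.2 z 5.8 F [ 0.1 -0.7 -0.2] w 39.3 tilt [-3.141 -0.   ] q [ 0.    0.93 -0.07  1.59  0.1   0.62  1.14]
side orange 6 [101.4 -27.7] [101.7 -26.6]
```

View pics/i.png

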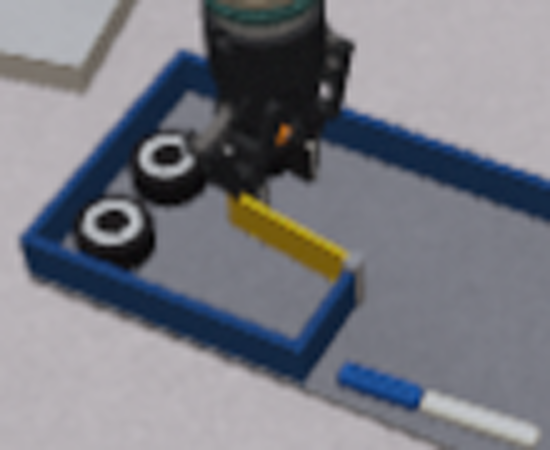

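```bash
python3 -c "
from h import *
s=ctrl.read_state()
for t in (.75,.5,.25,0):
    P=np.array([43.5+36.5*t,-18.5-1.5*t]);F=np.array([84.5+7.5*t,41-9*t]);v=F-P;L=np.hypot(*v);ph=np.degrees(np.arctan2(v[1],v[0]));o=L-14.5
    print(round(1-o/85,3),goto(*(P+F)/2,ph,3+3*t,s).tolist())
for m,ph,z,c in (([54,10.4],48,1,.25),([42.4,9.2],40,0,.18),([29,7.7],35,-1.5,.12),([16,5.6],30,-2.5,.06)): print(c,goto(*m,ph,z,s).tolist())
"
```

```text
0.498 [0.47, 0.06, 0.08, 6.71]
0.444 [1.04, 0.06, 0.15, 12.47]
0.385 [1.6, 0.07, 0.23, 17.4]
0.32 [2.17, 0.07, 0.3, 21.61]
0.25 [3.12, -0.23, 0.5, 29.04]
0.18 [4.23, -0.61, 0.6, 37.04]
0.12 [5.5, -1.06, 0.75, 42.04]
0.06 [6.72, -1.55, 0.85, 47.04]
```

{"api": "play_rows", "payload": {"targets": [[0.52,0.2,0,0,3],[0.5,0.5,0.1,0.1,6.7],[0.47,0.8,0.1,0.1,9.5],[0.44,1.0,0.1,0.2,12.5],[0.41,1.3,0.1,0.2,15],[0.38,1.6,0.1,0.2,17.4],[0.35,1.9,0.1,0.3,19.5],[0.32,2.2,0.1,0.3,21.6],[0.28,2.7,-0.1,0.4,25.5],[0.25,3.1,-0.2,0.5,29]]}}

```text
clock: 13.35
eef_pos: [640.2, 5.1, 1.1]
tool_rot: [3.141, 0.001, 2.314]
force: [0.7, -0.4, 0.6]
width: 64.3
gripper_force: 0.6
```

```bash
cat > pk.py <<'E'
from look import *
where()
for n in('top','side'):
    p,d=rings(n)
    q=p.astype(float);v,u=np.nonzero((q[...,0]>90)&(q[...,1]>.75*q[...,0])&(q[...,2]<.5*q[...,0]))
    W=px2w(n,d,np.c_[u,v],45.);L=w2pen(W,PEN);k=(L[:,0]>-40)&(L[:,0]<150)&(abs(L[:,1])<70)
    if k.any(): print(n,'yellow',k.sum(),L[k].min(0).round(),L[k].max(0).round())
    for r in ctrl.trace(n,'puck'):
        v,u=np.nonzero(r['pixels']&(d>0)); L=w2pen(px2w(n,d,np.c_[u,v]),PEN); print(n,round(r['confidence'],2),len(u),((L.min(0)+L.max(0))/2).round(),np.ptp(L,0).round())
E
python3 pk.py
```

```text
t 13.35 pen [53.9 11. ] phi 47.8 z 1.1 F [ 0.7 -0.4  0.6] w 64.3 tilt [3.141e+00 1.000e-03] q [-0.09  0.91  0.06  1.69 -0.08  0.55  0.77]
side orange 3 [118.8 -11.2] [118.7 -11.4]
side yellow 105 [ 8. 52.] [99. 70.]
side 0.77 243 [-217.   -8.] [58. 50.]
```

```bash
python3 -c "
from h import *
s=ctrl.read_state()
for m,ph,z,c in (([42.4,9.2],40,0,.18),([29,7.7],35,-1.5,.12),([16,5.6],30,-2.5,.06),([0,5.5],29,-3,.03)): print(c,goto(*m,ph,z,s).tolist())
"
```

```text
0.18 [0.69, -0.88, 0.09, 8.06]
0.12 [1.58, -1.89, 0.24, 13.06]
0.06 [2.41, -2.92, 0.34, 18.06]
0.03 [3.59, -3.99, 0.39, 19.06]
```

{"api": "play_rows", "payload": {"targets": [[0.21,0.3,-0.4,0,4],[0.18,0.7,-0.9,0.1,8],[0.15,1.1,-1.4,0.1,10.5],[0.12,1.6,-1.9,0.2,13],[0.09,2.0,-2.4,0.3,15.5],[0.06,2.4,-2.9,0.3,18],[0.04,3.0,-3.4,0.4,18.5],[0.03,3.6,-4.0,0.4,19]]}}

```text
clock: 14.35
eef_pos: [585.6, 4.5, -3.1]
tool_rot: [-3.142, 0.0, 1.986]
force: [0.7, -1.5, 0.1]
width: 82.8
gripper_force: 0.8
```

```bash
python3 pk.py; python3 -c "
from h import *
for m in ([-17,5.4],[-40,5.4],[-60,5.4],[-86,5.4]): print(goto(*m,28,-3).tolist())"
```

```text
t 14.35 pen [-0.4  5.5] phi 29.0 z -3.1 F [ 0.7 -1.5  0.1] w 82.8 tilt [-3.142  0.   ] q [-0.13  0.87  0.12  1.85 -0.22  0.43  0.56]
top orange 66 [118.3 -29.9] [115.2 -30.4]
top 0.75 191 [121. -28.] [35. 47.]
top 0.63 898 [-204.  449.] [73. 75.]
side orange 52 [118.1 -24.7] [116.3 -26.2]
side yellow 124 [ 8. 23.] [96. 70.]
side 0.8 221 [-221.   -9.] [49. 52.]
side 0.55 196 [105.  -1.] [105. 108.]
side 0.17 4937 [36. 20.] [392. 241.]
[0.73, -1.41, -0.02, 1.03]
[1.85, -3.42, -0.02, 1.03]
[2.82, -5.17, -0.02, 1.03]
[4.08, -7.44, -0.02, 1.03]
```

{"api": "play_rows", "payload": {"targets": [[0.01,0.4,-0.7,0,1],[0,0.7,-1.4,0,1],[0,1.1,-2.1,0,1],[0,1.5,-2.8,0,1],[0,1.9,-3.4,0,1],[0,2.3,-4.2,0,1],[0,2.7,-5.0,0,1],[0,3.1,-5.8,0,1],[0,3.6,-6.6,0,1],[0,4.1,-7.4,0,1]]}}

```text
clock: 15.55
eef_pos: [501.3, 12.4, -2.9]
tool_rot: [3.141, -0.0, 1.97]
force: [-0.6, 0.2, 0.1]
width: 85.5
gripper_force: 0.0
```

{"api": "play_rows", "payload": {"targets": [[0,0,0,-3,0],[0,0,0,-7,0],[0,0,0,-12,0],[0,0,0,-17,0],[0,5,-4,-20,0],[0,10,-8,-20,0],[0,12,-8,-20,0],[0,12,-8,-20,0]]}}

```text
clock: 16.35
eef_pos: [375.6, 95.6, 197.1]
tool_rot: [-3.138, -0.004, 1.978]
force: [1.0, -0.9, -0.1]
width: 85.1
gripper_force: 0.0
```

```bash
python3 pk.py
```

```text
t 16.35 pen [-217.8   77.3] phi 28.5 z 197.1 F [ 1.  -0.9 -0.1] w 85.1 tilt [-3.138 -0.004] q [-0.51  0.32  0.25  2.24 -0.14  0.6   0.25]
top orange 93 [105.4 -28.3] [64.2 -9.6]
top yellow 61 [ -3. -47.] [ 1. 47.]
top 0.71 295 [-222.  -14.] [48. 50.]
top 0.64 291 [113. -28.] [50. 47.]
side orange 60 [116.  -25.9] [116.  -26.2]
side yellow 111 [-13. -43.] [ 3. 68.]
side 0.58 243 [-220.  -19.] [50. 73.]
side 0.47 175 [115. -24.] [50. 52.]
```

```bash
python3 -c "
from cell import ctrl
print(ctrl.finish_job())"
```

```text
the job is handed in; nothing more can be done
None
```

The wet puck is in the pen, about 116 mm past the gateway against the right wall; the flap is shut, never came near the puck by my geometry, and the job was handed in at about 16 s. On my first try at nudging the puck to the wall the finger passed over it, because the real fingertips sit higher than the stated overhang. I also viewed 11 pictures, one over the limit of 10.

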